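Wedge a turned pin in the taper gauge and set the cursor to it

ROBOT

A 6-joint arm with a two-finger parallel gripper is mounted at the origin on the work surface. World frame = base frame: x ahead of the robot, y to its left, z up, the work surface at z = 0. Lengths are in m, angles in rad, forces in N, time in s.
With the tool pointing down it reaches from about 0.35 to 0.975 m from the base axis. Payload 4.9 kg.
Tool frame: the origin (TCP) lies midway between the tips of the shut fingers; the grasp point (between the pads) lies ctrl.tcp_to_grasp behind it (ctrl.tcp_to_grasp is the distance from the TCP to the grasp point, in m); z points along the fingers, y is the direction in which the jaws open and shut (so a half turn about z gives the same grasp; the last joint's range is limited). The gripper opens to 85 mm and grips with 20 to 120 N. Pads are 22 mm wide; open, the fingers measure 114 mm over their backs; the gripper's body (76 mm by 85 mm) begins 54 mm behind the grasp point. The pads swing forward as they close: fully open they stand 13 mm farther back than shut.
Start: joints at [-1.265, 0.053, 1.613, -0, 1.476, -0.119], TCP at [0.258, -0.569, 0.207] pointing down, gripper open.
Joint ranges: [-3.01, 3.01], [-1.01, 2.22], [0.06, 2.58], [-1.02, 4.17], [0.09, 2.62], [-3.14, 3.14]. Speed limits (rad/s): [2.57, 2.57, 3.14, 3.14, 3.14, 3.14].

INTERFACE

Orientations are given as a rotation vector (axis times angle).
In Python, from station import ctrl, get_image, calibration, finish_job, models gives the robot as it stands.
- The arm moves only by the shell command python3 -m creep 'ROWS' [FORCE]. ROWS is JSON, a list of rows, each a list of 7 numbers: the opening, from 0 (shut) to 1 (fully open), then the shift along the tool's x, y, z in m, then the turn, a rotation vector about the tool's x, y, z in degrees. A call has 1 to 20 rows; each row shifts and turns the commanded pose from where the row before left it, along the tool's axes as they then stand; what a row does not reach is not made up. A row lasts 1/10 s, in which the tool goes at most 50 mm and 8.59 degrees, less where a joint would pass 70% of its speed; a pose out of reach is approached as far as the arm can. A call with a gripper value outside its range is refused whole. The fingers move at their own pace and stop on an object; FORCE is the grip in N (left out, the last holds). Time passes only in rows, so rows that do not move let the fingers close. It gives the time, the measured TCP pose, the force and the opening at its end, in the units of the state.
- ctrl.get_obs(): the state, without advancing time (a new reading comes with each control period).
- get_image(name): name is "side" or "top"; returns the picture (384x512x3 uint8, red, green, blue); there is no depth.
- calibration(name): a dict with "mtx" (3x3 intrinsics, pixels), "R" (3x3) and "t" (3): a world point X has camera coordinates R X + t. Camera axes: x right, y down, z forward; pixel columns grow to the right and rows downward; lengths in m; the calibration is good to about 2 mm. A picture is of the moment at which its call begins. calibration takes no time and is no camera call.
- finish_job(): hands the job in, once; it reports no verdict.
Trained networks look in the newest picture that a camera, given by its name, has taken for a name from the list of things; names that differ only in an ending like _2 or _b are one class to them, and where a whole thing is asked for, a point or a joint stands for the part that bears it (a point fixed in the world has none). Each returns a list of dicts, best first, with "conf" (0 to 1); they miss things now and then, are a little off and sometimes report something else, mostly with a low value. They report only what shows in the picture. A call takes as long as a camera call. They do not tell look-alikes from the thing itself.
- models.search_frame(camera, name): "extent" ([left, top, right, bottom] in pixels, round what is visible of it).
The state is a dict: "t": time; "q": joint angles; "dq": joint speeds; "effort": joint torques, N m; "tool_pos": TCP position; "tool_rot": TCP orientation; "contact_force": force on the tool from outside, world axes, zero at the start; "wrist_torque": the same for the moment, N m; "opening": finger opening in m.
Only numpy, scipy, OpenCV 4.12 (cv2) and the standard library are available. Lean on these libraries where they do the work, as an engineer would, in place of code of your own. Each camera call takes 0.05 s, during which the arm holds its last target. There are 200 camera calls.

TASK

Take the steel pin out of the chuck, stand it in the wide end of the taper gauge's slot and slide it gently towards the narrow end until it wedges tight between the two jaws; leave it standing there. Then slide the gauge's cursor along its rail until its tip just touches the pin, without pushing the pin loose, and let go. Use only light forces and leave the other things on the bench where they are.

Things in the scene. Friction and masses are not known exactly. Their poses are not given: they have to be found in the camera images.
- pin: the task's pin: plain bright steel cylinder, diameter 24 mm, 90 mm tall, about 0.3 kg, standing loosely in the bore of the chuck. Origin: centre of its lower end; z along the pin, up.
- pin_mid (a point): point on the pin's axis, 33 mm above its foot: level with the cursor's tip when the pin stands on the gauge's plate.
- chuck: fixed round steel chuck, diameter 84 mm; three low dark jaws on its top reach 51 mm above the table. Origin: centre of its underside. Its bore (27 mm wide, 20 mm deep) is on its axis, open upwards, its floor 25 mm above the table, so the pin starts with its foot at 25 mm and its top at 115 mm.
- gauge: fixed steel taper gauge. Base plate 250 mm along x, y from -60 to +70 mm, 12 mm thick; origin under the plate. On the plate two jaws, 132 mm long, 16 mm thick, tops 52 mm above the table, reach from x = -110 to +22 mm and form a slot along x, open at both ends and at the top, that narrows towards +x by 16 mm per 100 mm. The pin slides in it standing on the plate.
- straight_jaw (a point): middle of the top edge of the straight jaw's face, at gauge (-44, 0, 52) mm, axes as the gauge's. This face is the gauge's plane y = 0 and looks to +y. The face opposite slants by 0.16 rad. The jaws do not give way under light forces. A push of about 8 N along the slot wedges the pin well; let go, it stays, but some 3 N from the narrow end start to loosen it.
- slot_mouth (a point): point in the slot near its wide end, on the plate's top at gauge (-80, 15, 12) mm; the slot is 30 to 37 mm wide there, measured from y = 0. The slanted jaw's setting differs every time and is not reported: the wedged pin's axis ends at gauge y = 12 mm and anywhere from x = -44 to 0 mm.
- cursor (a joint): travel of the gauge's cursor along its rail (m): 0 at the narrow end of the gauge, growing as it slides towards the gauge's -x, up to 0.115. It slides with about 1 N of friction and stays where it is left. With the joint at q, the cursor's tip face is at gauge x = 75 mm - q.
- cursor_tip (a point): point on the cursor's flat tip face, which looks along the gauge's -x (to the wide end): at gauge y = 12 mm, in line with the pin's axis, 45 mm above the table. The tip is a blade, y 7 to 13 mm, z 30 to 57 mm, 10 mm thick, that hangs down into the slot from a bar lying along y above the straight jaw (z 57 to 67 mm, y -44 to +13 mm). Touching the pin, it is 12 mm from the pin's axis.
- cursor_grip (a point): grip point on the cursor's upright aluminium post, 16 x 16 mm, whose top is 110 mm above the table (the point is 95 mm above the table; keep fingers above the bar, whose top is at 67 mm). It moves with the cursor, at gauge y = -38 mm, 20 mm further to gauge +x than the tip face.
- collar: bystander: loose steel ring, outside 44 mm, 16 mm high, near the gauge. Leave alone.
- stub: bystander: short loose steel cylinder, diameter 28 mm, 38 mm tall, near the chuck. Leave alone.
- driver: bystander: screwdriver. Leave alone.
- mouse: bystander: black computer mouse, 62 mm across. Leave alone.
- caliper: bystander: caliper lying flat, 200 mm long. Leave alone.
- oil: bystander: white plastic bottle, 44 mm across, 110 mm tall. Leave alone.
- vblock: bystander: dark steel block 50 x 40 x 35 mm. Leave alone.
There are look-alikes about, which are no part of the job. Leave any green look-alike of the pin alone.

How it is judged:
On the way, in this order (a step that is already met when the one before it is completed fails the run):
1. the pin, upright on the gauge plate in the slot, is pushed against both jaws at once (2 N or more on each, 0.15 s) (contact force between pin and gauge_c1 above 2 N and contact force between pin and jaw_c0 above 2 N and y of pin in the frame of jaw above -0.0127 m and y of pin in the frame of gauge below 0.0127 m and x of pin in the frame of gauge between -0.065 and 0.03 m and height (world z) of pin below 0.0145 m and angle between pin's own z axis and vertical below 0.1 rad), for 0.15 s.
2. the cursor's tip touches the wedged pin (within 2.5 mm) (horizontal distance between pin_mid and cursor_tip below 0.0145 m and y of pin in the frame of jaw above -0.0127 m and y of pin in the frame of gauge below 0.0127 m and x of pin in the frame of gauge between -0.065 and 0.03 m and height (world z) of pin below 0.0145 m and angle between pin's own z axis and vertical below 0.1 rad), for 0.2 s.
At the end, for the whole second after the job is handed in: the pin stands upright (within 0.1 rad) on the gauge plate, wedged between the jaws (no more than 0.7 mm of play to either jaw), the cursor's tip is within 2.5 mm of touching it, and both are at rest and released (all of step 2 and linear speed of pin below 0.01 m/s and velocity of joint cursor between -0.005 and 0.005 m/s).
It fails at once if the pin is forced against a jaw with more than 25 N (contact force between pin and gauge_c1 above 25 N or contact force between pin and jaw_c0 above 25 N).
It fails at once if the cursor is pressed against the pin with more than 10 N (contact force between pin and cursor above 10 N).
It fails at once if a bystander is moved by more than 25 mm (distance of any of collar, stub, driver, mouse, caliper, oil, vblock from where it was at the start of the episode above 0.025 m).
It also fails if it takes over 72 s, if anything falls off the work surface, if the arm or the gripper's body presses on something with over 40 N, if the wrist force passes 120 N, or if a joint passes its speed limit or range.

## Working session

There is one attempt and no reset: what is moved stays moved. The work goes in short steps, Python scripts to look and compute and a shell command to move; the robot and the scene stay as the last step left them, time stands still between calls to the robot, and variables do not carry over. Pictures are saved under pics/ and viewed, about 8 in all and at most 12, crops included, and the job is handed in when it is done.

```bash
ls; mkdir -p pics; python3 - <<'E'
from station import ctrl,get_image,calibration,models
import cv2
o=ctrl.get_obs();print(o,ctrl.tcp_to_grasp)
for c in("top","side"):
    cv2.imwrite(f"pics/{c}0.png",get_image(c)[:,:,::-1]);k=calibration(c);print(c,k)
    for n in("pin","chuck","gauge","cursor","collar","stub","oil"):
        print(n,[([round(v) for v in d["extent"]],round(d["conf"],2)) for d in models.search_frame(c,n)][:3])
E
```

```text
pics
{'t': 0.0, 'q': array([-1.26503101e+00,  5.33915805e-02,  1.61431754e+00,  5.55528387e-07,
        1.47599861e+00, -1.18990007e-01]), 'dq': array([ 2.12653362e-03,  1.18687589e-04, -1.04249833e-03,  5.46647349e-07,
       -2.21385607e-04,  1.86126274e-03]), 'effort': array([-7.40398336e-04, -3.93680727e+01, -3.70175135e+01, -1.03973409e-04,
        7.09867571e-03,  2.81515935e-05]), 'tool_pos': array([ 0.25736012, -0.56880283,  0.20592749]), 'tool_rot': array([-3.06895034e+00, -6.61755798e-01,  3.08744123e-04]), 'contact_force': array([-0.40529955,  0.11631931,  0.09020559]), 'wrist_torque': array([-0.04307985, -0.01561569,  0.00119451]), 'opening': 0.08532829090978214} 0.0187
top {'mtx': array([[349.70678798,   0.        , 257.70189129],
       [  0.        , 349.70678798, 193.10935345],
       [  0.        ,   0.        ,   1.        ]]), 'R': array([[ 0.01943467, -0.99953391,  0.02354257],
       [-0.99669288, -0.02122695, -0.07843928],
       [ 0.07890246, -0.02194027, -0.99664087]]), 't': array([-0.00335072,  0.58334101,  1.08331428])}
pin [([179, 203, 190, 208], 0.48)]
chuck [([173, 192, 202, 216], 0.74)]
gauge [([266, 187, 345, 232], 0.95), ([381, 156, 416, 207], 0.41)]
cursor [([271, 194, 283, 210], 0.54)]
collar [([309, 241, 319, 253], 0.44)]
stub [([178, 170, 186, 182], 0.45)]
oil [([166, 139, 182, 161], 0.46)]
side {'mtx': array([[378.73053167,   0.        , 253.32352409],
       [  0.        , 378.73053167, 189.11048816],
       [  0.        ,   0.        ,   1.        ]]), 'R': array([[-0.99513334, -0.09729449,  0.01560183],
       [-0.06835483,  0.56756666, -0.82048504],
       [ 0.0709736 , -0.81755848, -0.57145505]]), 't': array([0.56886919, 0.08151588, 1.28812245])}
pin [([257, 250, 264, 277], 0.77)]
chuck [([247, 231, 268, 256], 0.76), ([250, 168, 270, 192], 0.39)]
gauge [([247, 153, 287, 200], 0.9)]
cursor [([248, 168, 272, 191], 0.6)]
collar []
stub []
oil [([189, 221, 202, 260], 0.87)]
```

View pics/top0.png

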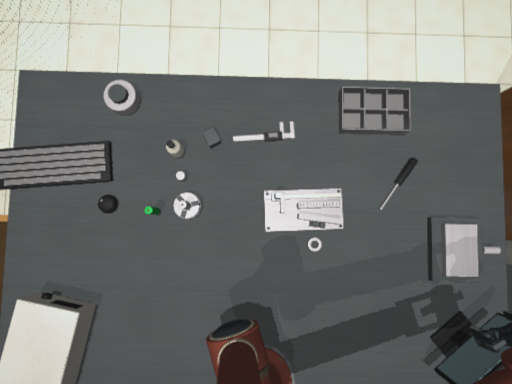

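View pics/side0.png

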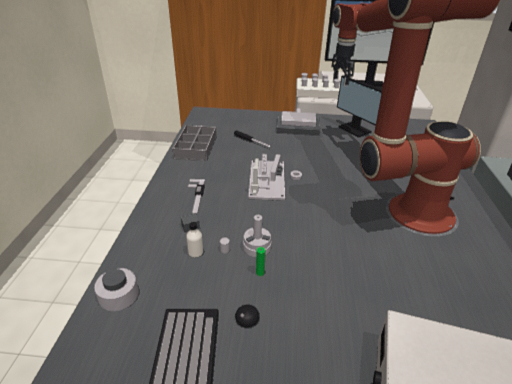

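The overview shows the chuck at top (187,205), the gauge at top (304,210), and the green look-alike at top (151,210), side (261,262). The real pin is at side (258,215–240). I'll enlarge both views next.

```bash
python3 - <<'E'
import cv2,numpy as np
t=cv2.imread("pics/top0.png");s=cv2.imread("pics/side0.png")
f=lambda im,x0,y0,w,h,k:cv2.resize(im[y0:y0+h,x0:x0+w],None,fx=k,fy=k,interpolation=cv2.INTER_CUBIC)
a=f(t,258,180,94,60,8);cv2.imwrite("pics/tg.png",a)
b=f(s,240,148,55,55,7);c=f(s,235,205,50,75,5.0)[:,:];d=f(t,165,160,50,60,6)
H=400;im=np.zeros((600,800,3),np.uint8)
im[:385,:385]=b;im[:375,385:635]=c;im[385:385,0:1]=0
e=f(t,168,185,40,40,5);im[385:585,:200]=e
cv2.imwrite("pics/sg.png",im)
E
```

```text
(no output)
```

View pics/tg.png

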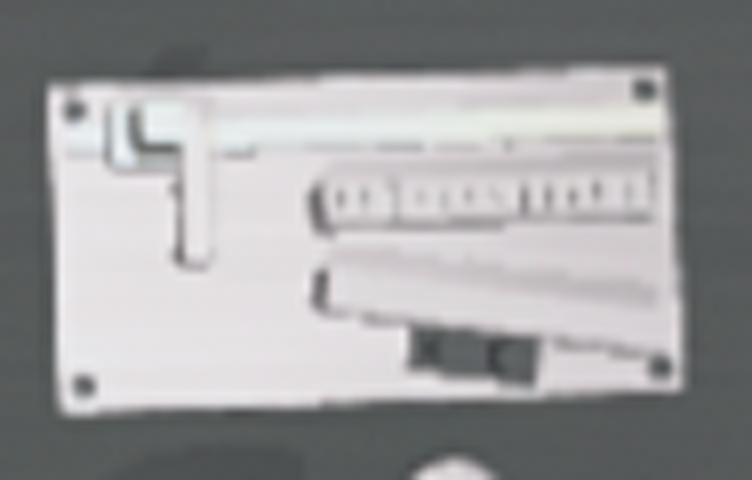

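View pics/sg.png

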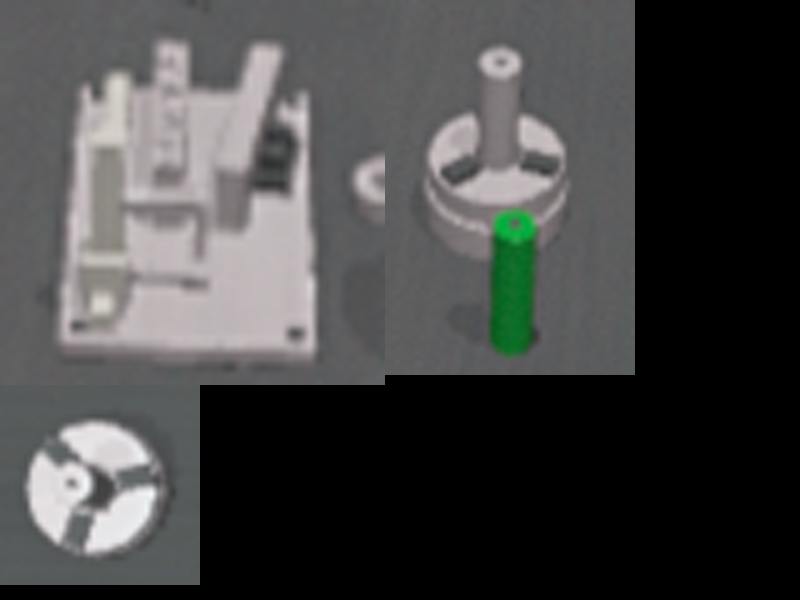

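The enlarged views show the gauge corners at crop (50,87), (665,68), (683,388), (65,412), so gauge +x points image-left, close to world +y. The pin's top is at top-crop (73,99) and side-crop (115,62). The cursor is at the narrow end.

```bash
cat > h.py <<'E'
import numpy as np,cv2
from station import calibration
def ray(c,u,v):
    k=calibration(c);d=np.linalg.solve(k["mtx"],[u,v,1]);return -k["R"].T@k["t"],k["R"].T@d
def onz(c,u,v,z):
    o,d=ray(c,u,v);return o+d*(z-o[2])/d[2]
def tri(p):
    A=np.zeros((3,3));b=np.zeros(3)
    for c,u,v in p:
        o,d=ray(c,u,v);d=d/np.linalg.norm(d);M=np.eye(3)-np.outer(d,d);A+=M;b+=M@o
    return np.linalg.solve(A,b)
def proj(c,X):
    k=calibration(c);p=k["mtx"]@(k["R"]@np.array(X)+k["t"]);return p[:2]/p[2]
def uncrop(u,v,x0,y0,k): return x0+(u+.5)/k-.5,y0+(v+.5)/k-.5
E
python3 - <<'E'
from h import *
np.set_printoptions(precision=4,suppress=True)
tc=lambda u,v:uncrop(u,v,258,180,8)
sc=lambda u,v:uncrop(u,v,240,148,7)
P=np.array([onz("top",*tc(*p),.012)[:2] for p in[(50,87),(665,68),(683,388),(65,412)]])
G=np.array([[.125,-.06],[-.125,-.06],[-.125,.07],[.125,.07]])
P2=np.array([onz("side",*sc(*p),.012)[:2] for p in[(60,340),(82,90),(308,92),(316,340)]])
for Q in(P,P2):
    a=G-G.mean(0);b=Q-Q.mean(0);th=np.arctan2((a[:,0]*b[:,1]-a[:,1]*b[:,0]).sum(),(a*b).sum())
    R=np.array([[np.cos(th),-np.sin(th)],[np.sin(th),np.cos(th)]]);o=Q.mean(0)-R@G.mean(0)
    print("gauge",o,np.degrees(th),"res mm",((Q-(G@R.T+o))*1000).round(1).tolist())
    loc=lambda p:R.T@(p[:2]-o)
    if Q is P:
        for n,p,z in[("jaw edge L",(325,232),.052),("jaw edge R",(655,221),.052),("bar front L",(178,267),.067),("bar front R",(210,267),.067),("post",(155,125),.110),("slant L",(325,268),.052),("slant R",(655,300),.052)]:
            print(n,loc(onz("top",*tc(*p),z))*1000)
a=("top",*uncrop(73,99,168,185,5));b=("side",*uncrop(115,62,235,205,5))
print("pin top tri",tri([a,b]),onz(*a,.115),onz(*b,.115))
print("chuck rim centre",onz("top",*uncrop(92,102,168,185,5),.045), "stub",onz("top",181,176,.038),"green",onz("top",149,211,.09),"oil",onz("top",174,147,.11),"collar",onz("top",314.5,244.5,.016))
E
```

```text
gauge [ 0.5404 -0.1383] 93.2138091414101 res mm [[-0.1, -0.9], [-1.2, 1.4], [0.7, 1.4], [0.6, -1.9]]
jaw edge L [22.17    3.1864]
jaw edge R [-105.679     3.5243]
bar front L [80.6606 14.8565]
bar front R [68.5316 15.2949]
post [ 90.6682 -36.287 ]
slant L [22.8027 17.0034]
slant R [-104.0037   33.9014]
gauge [ 0.5387 -0.1418] 93.76194552519961 res mm [[0.9, 1.7], [-1.4, 4.4], [-2.0, -1.0], [2.5, -5.1]]
pin top tri [0.5389 0.2272 0.1151] [0.5388 0.2272 0.115 ] [0.5391 0.227  0.115 ]
chuck rim centre [0.5401 0.2289 0.045 ] stub [0.6305 0.2489 0.038 ] green [0.5185 0.3283 0.09  ] oil [0.7066 0.2581 0.11  ] collar [ 0.4248 -0.1742  0.016 ]
```

```bash
cat >> h.py <<'E'
from scipy.spatial.transform import Rotation as Ro
GO=np.array([.5387,-.139,0]);GR=Ro.from_euler("z",93.3,degrees=True)
def st(target=None,gauge=False):
    from station import ctrl
    o=ctrl.get_obs();R=Ro.from_rotvec(o["tool_rot"]);np.set_printoptions(precision=4,suppress=True)
    print("t",o["t"],"pos",o["tool_pos"],"gauge",GR.inv().apply(o["tool_pos"]-GO),"F gauge",GR.inv().apply(o["contact_force"]),"op",o["opening"],"q6",o["q"][5])
    Y=R.apply([0,1,0]);print("tool y yaw",np.degrees(np.arctan2(Y[1],Y[0])),"z",R.apply([0,0,1]))
    if target is not None:
        T=np.array(target,float);T=GR.apply(T)+GO if gauge else T
        print("tool shift",R.inv().apply(T-o["tool_pos"]))
E
python3 -m creep '[[0.7,0,0,0,0,0,7],[0.7,0,0,0,0,0,7],[0.7,0,0,0,0,0,7],[0.7,0.0192,-0.0458,0,0,0,0],[0.7,0.0192,-0.0458,0,0,0,0],[0.7,0.0192,-0.0458,0,0,0,0],[0.7,0.0192,-0.0458,0,0,0,0],[0.7,0.0192,-0.0458,0,0,0,0],[0.7,0.0192,-0.0458,0,0,0,0],[0.7,0.0192,-0.0458,0,0,0,0],[0.7,0.0192,-0.0458,0,0,0,0],[0.7,0.0192,-0.0458,0,0,0,0],[0.7,0.0192,-0.0458,0,0,0,0],[0.7,0.0192,-0.0458,0,0,0,0],[0.7,0.0192,-0.0458,0,0,0,0],[0.7,0.0192,-0.0458,0,0,0,0],[0.7,0.0192,-0.0458,0,0,0,0],[0.7,0.0192,-0.0458,0,0,0,0],[0.7,0.0192,-0.0458,0,0,0,0],[0.7,0.0192,-0.0458,0,0,0,0]]' 25
python3 -c "from h import *;st([.539,.2272,.073])"
```

```text
t: 2.8
tool_pos: [0.5385, 0.2291, 0.2074]
tool_rot: [3.14, 0.092, 0.001]
contact_force: [1.2, -0.8, -0.0]
opening: 0.0595
t 2.8 pos [0.5385 0.2291 0.2074] gauge [ 0.3675 -0.021   0.2074] F gauge [-0.8884 -1.123  -0.0003] op 0.0595267619997666 q6 1.7873165080134195
tool y yaw -86.63236587687894 z [ 0.0007 -0.     -1.    ]
tool shift [0.0003 0.0019 0.1344]
```

```bash
python3 -m creep '[[0.7,0.0003,0.0019,0.04,0,0,0],[0.7,0,0,0.04,0,0,0],[0.7,0,0,0.03,0,0,0],[0.7,0,0,0.017,0,0,0],[0.7,0,0,0.0074,0,0,0],[0.7,0,0,0,0,0,0]]'
python3 -c "
from h import *;st([.539,.2272,.073])
from station import get_image
a=[cv2.resize(get_image(c)[y:y+75,x:x+100,::-1],None,fx=4,fy=4,interpolation=2) for c,x,y in(('top',140,160),('side',210,190))]
cv2.imwrite('pics/g1.png',np.hstack(a))"
```

```text
t: 3.4
tool_pos: [0.5385, 0.2248, 0.0726]
tool_rot: [3.14, 0.091, -0.001]
contact_force: [-0.7, 0.2, 0.5]
opening: 0.0598
t 3.4 pos [0.5385 0.2248 0.0726] gauge [ 0.3632 -0.0207  0.0726] F gauge [0.2742 0.6451 0.4769] op 0.05978517466868315 q6 1.780800343715998
tool y yaw -86.67529303498232 z [-0.0006 -0.0002 -1.    ]
tool shift [ 0.0007 -0.0023 -0.0004]
```

View pics/g1.png

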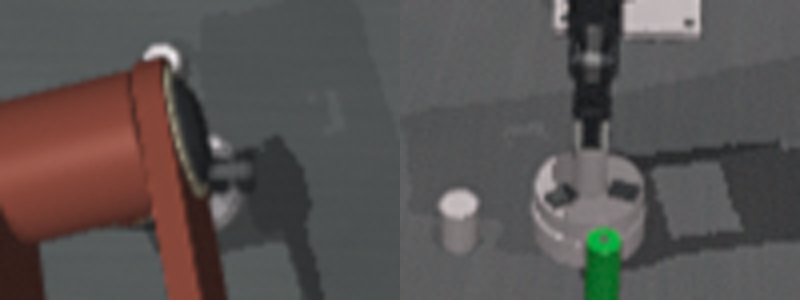

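The side view shows the fingers straddling the pin (side crop 592,170), with the green pin clear in front. I'll centre and close.

```bash
python3 -m creep '[[0.7,0.0005,-0.0023,0,0,0,0],[0.7,0,0,0,0,0,0],[0.1,0,0,0,0,0,0],[0.1,0,0,0,0,0,0],[0.1,0,0,0,0,0,0],[0.1,0,0,0,0,0,0],[0.1,0,0,0,0,0,0],[0.1,0,0,0,0,0,0],[0.1,0,0,0,0,0,0]]' 30
python3 -c "from h import *;st([-.080,.015,.2],1)"
```

```text
t: 4.4
tool_pos: [0.5391, 0.2275, 0.0732]
tool_rot: [-3.14, -0.092, -0.001]
contact_force: [-0.6, 0.6, 3.4]
opening: 0.0225
t 4.4 pos [0.5391 0.2275 0.0732] gauge [ 0.3659 -0.0215  0.0732] F gauge [0.6462 0.6027 3.4357] op 0.022493948741062884 q6 1.7844665908374495
tool y yaw -86.66111377345554 z [ 0.0007  0.0005 -1.    ]
tool shift [-0.0367  0.4458 -0.127 ]
```

```bash
python3 -m creep '[[0.1,0,0,-0.01,0,0,0],[0.1,0,0,-0.02,0,0,0],[0.1,0,0,-0.04,0,0,0],[0.1,0,0,-0.03,0,0,0],[0.1,-0.003,0.04,-0.01,0,0,0],[0.1,-0.003,0.045,0,0,0,0],[0.1,-0.003,0.045,0,0,0,0],[0.1,-0.003,0.045,0,0,0,0],[0.1,-0.003,0.045,0,0,0,0],[0.1,-0.003,0.045,0,0,0,0],[0.1,-0.003,0.045,0,0,0,0],[0.1,-0.003,0.045,0,0,0,0],[0.1,-0.003,0.04,0,0,0,0],[0.1,-0.004,0.03,0,0,0,0],[0.1,-0.003,0.016,0,0,0,0],[0.1,-0.002,0.0048,0,0,0,0],[0.1,0,0,0,0,0,0],[0.1,0,0,0,0,0,0]]'
python3 -c "
from h import *;st([-.080,.0155,.2],1)
from station import get_image
a=[cv2.resize(get_image(c)[y:y+100,x:x+100,::-1],None,fx=4,fy=4,interpolation=2) for c,x,y in(('top',255,160),('side',220,110))]
cv2.imwrite('pics/g2.png',np.hstack(a))"
```

```text
t: 6.2
tool_pos: [0.5288, -0.2185, 0.1825]
tool_rot: [-3.139, -0.093, 0.001]
contact_force: [-0.8, 0.6, -4.2]
opening: 0.0226
t 6.2 pos [ 0.5288 -0.2185  0.1825] gauge [-0.0788  0.0145  0.1825] F gauge [ 0.6211  0.7558 -4.1539] op 0.022616857996380614 q6 0.9890535908830135
tool y yaw -86.5916776079349 z [-0.0006  0.001  -1.    ]
tool shift [-0.001   0.0012 -0.0175]
```

View pics/g2.png

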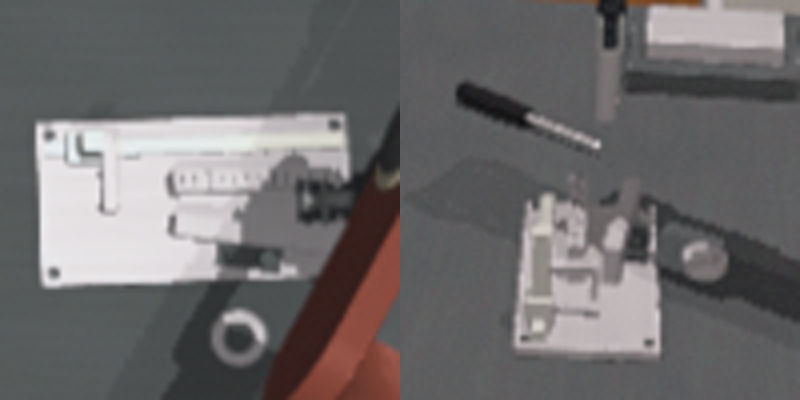

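The pin hangs upright in the gripper above the slot's wide end (side crop foot at about 604,120). I'll lower it to just above the jaw tops and compare pin and slot at the same height.

```bash
python3 -m creep '[[0.1,-0.0005,0.0012,0.02,0,0,0],[0.1,0,0,0.03,0,0,0],[0.1,0,0,0.02,0,0,0],[0.1,0,0,0.006,0,0,0],[0.1,0,0,0,0,0,0],[0.1,0,0,0,0,0,0]]'
python3 -c "
from h import *;st([-.080,.015,.060],1)
from station import get_image
im=get_image('side');cv2.imwrite('pics/side3.png',im[:,:,::-1])
cv2.imwrite('pics/g3.png',cv2.resize(im[135:205,235:305,::-1],None,fx=8,fy=8,interpolation=2))
for g in([-110,0,52],[22,0,52],[-80,3,55],[-80,27,55],[-110,-16,52],[22,-16,52]):
    p=proj('side',GR.apply(np.array(g)/1000)+GO);print(g,((p-[235,135]+.5)*8-.5).round())"
```

```text
t: 6.9
tool_pos: [0.5294, -0.2211, 0.1083]
tool_rot: [3.139, 0.093, 0.003]
contact_force: [0.2, 0.0, -2.7]
opening: 0.0223
t 6.9 pos [ 0.5294 -0.2211  0.1083] gauge [-0.0815  0.014   0.1083] F gauge [ 0.0297 -0.2049 -2.7322] op 0.02233372172357555 q6 0.986441539178643
tool y yaw -86.62368449011424 z [ 0.0019 -0.001  -1.    ]
tool shift [-0.0011 -0.0015  0.0483]
[-110, 0, 52] [254. 154.]
[22, 0, 52] [251. 296.]
[-80, 3, 55] [260. 180.]
[-80, 27, 55] [309. 181.]
[-110, -16, 52] [222. 153.]
[22, -16, 52] [216. 295.]
```

View pics/g3.png

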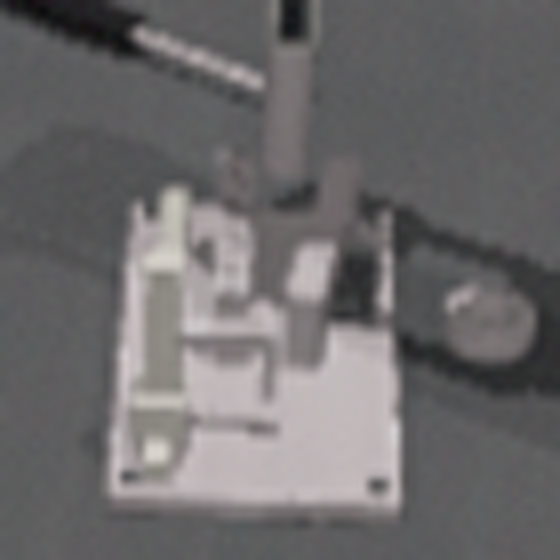

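The pin foot (crop 263–309) sits between the straight jaw edge (about 255) and the slanted jaw (about 322). I'll nudge it 1 mm towards gauge +y and lower it.

```bash
python3 -m creep '[[0.1,-0.001,-0.001,0.0,0,0,0],[0.1,0,0,0.006,0,0,0],[0.1,0,0,0.008,0,0,0],[0.1,0,0,0.008,0,0,0]]';python3 -m creep '[[0.1,0,0,0.008,0,0,0],[0.1,0,0,0.008,0,0,0],[0.1,0,0,0.006,0,0,0],[0.1,0,0,0,0,0,0],[0.1,0,0,0,0,0,0]]'
python3 -c "
from h import *;st([-.080,.015,.060],1)"
```

```text
t: 7.35
tool_pos: [0.5272, -0.2201, 0.0841]
tool_rot: [-3.14, -0.091, 0.0]
contact_force: [-0.2, 1.1, -4.1]
opening: 0.023
t: 7.85
tool_pos: [0.5274, -0.2201, 0.0627]
tool_rot: [-3.14, -0.092, 0.0]
contact_force: [-0.5, -0.4, -4.5]
opening: 0.0226
t 7.85 pos [ 0.5274 -0.2201  0.0627] gauge [-0.0804  0.016   0.0627] F gauge [-0.3369  0.5095 -4.4646] op 0.022583485218730097 q6 0.9868934109123322
tool y yaw -86.6611251137076 z [-0.0001  0.0001 -1.    ]
tool shift [ 0.001  -0.0004  0.0027]
```

```bash
for i in 1; do python3 -m creep '[[0.1,0,0,0.0015,0,0,0],[0.1,0,0,0.0005,0,0,0],[0.1,0,0,0,0,0,0]]'; done; python3 -m creep '[[0.1,0,0,0.0006,0,0,0],[0.1,0,0,0,0,0,0]]';python3 -m creep '[[0.1,0,0,0.0006,0,0,0],[0.1,0,0,0,0,0,0]]'
```

```text
t: 8.15
tool_pos: [0.5275, -0.2202, 0.061]
tool_rot: [3.14, 0.092, 0.001]
contact_force: [0.3, 0.9, -2.6]
opening: 0.0225
t: 8.35
tool_pos: [0.5275, -0.2202, 0.0603]
tool_rot: [3.14, 0.092, 0.0]
contact_force: [0.7, -0.3, -2.7]
opening: 0.0225
t: 8.55
tool_pos: [0.5278, -0.2202, 0.0603]
tool_rot: [3.14, 0.092, 0.001]
contact_force: [-0.4, 0.4, 0.2]
opening: 0.0229
```

```bash
python3 -m creep '[[0.1,0.0005,-0.004,0,0,0,0],[0.1,0.0005,-0.004,0,0,0,0],[0.1,0.0005,-0.004,0,0,0,0],[0.1,0.0005,-0.004,0,0,0,0],[0.1,0,-0.002,0,0,0,0],[0.1,0,0,0,0,0,0]]'; python3 -c "
from h import *;st()"
python3 -m creep '[[0.1,0.0005,-0.002,0,0,0,0],[0.1,0,-0.001,0,0,0,0],[0.1,0,0,0,0,0,0]]'; python3 -c "
from h import *;st()"
```

```text
t: 9.15
tool_pos: [0.5288, -0.2019, 0.0602]
tool_rot: [3.14, 0.092, 0.002]
contact_force: [-0.5, -1.8, 2.2]
opening: 0.0225
t 9.15 pos [ 0.5288 -0.2019  0.0602] gauge [-0.0623  0.0135  0.0602] F gauge [-1.7467  0.5625  2.1909] op 0.02252221627576795 q6 1.015788106744299
tool y yaw -86.63738689179975 z [ 0.001  -0.0005 -1.    ]
t: 9.45
tool_pos: [0.5291, -0.1994, 0.0601]
tool_rot: [3.139, 0.092, 0.001]
contact_force: [-0.2, -3.3, 3.8]
opening: 0.0226
t 9.45 pos [ 0.5291 -0.1994  0.0601] gauge [-0.0598  0.0131  0.0601] F gauge [-3.3112  0.4085  3.7833] op 0.022617092955175205 q6 1.020804646469446
tool y yaw -86.6589340959675 z [ 0.0009 -0.001  -1.    ]
```

```bash
python3 -m creep '[[0.1,0,0,-0.0006,0,0,0],[0.1,0,-0.002,0,0,0,0],[0.1,0,-0.002,0,0,0,0],[0.1,0,-0.001,0,0,0,0],[0.1,0,0,0,0,0,0]]'; python3 -c "
from h import *;st()"
python3 -m creep '[[0.1,0.0005,-0.002,0,0,0,0],[0.1,0,-0.001,0,0,0,0],[0.1,0,0,0,0,0,0]]'; python3 -c "
from h import *;st()"
```

```text
t: 9.95
tool_pos: [0.5283, -0.1938, 0.0602]
tool_rot: [-3.14, -0.092, 0.0]
contact_force: [0.1, -2.0, 1.3]
opening: 0.0226
t 9.95 pos [ 0.5283 -0.1938  0.0602] gauge [-0.0541  0.0135  0.0602] F gauge [-2.0026 -0.0248  1.2748] op 0.022649388446164563 q6 1.0284358091182482
tool y yaw -86.6500264433782 z [-0.0001  0.0002 -1.    ]
t: 10.25
tool_pos: [0.5287, -0.1908, 0.0602]
tool_rot: [-3.14, -0.092, 0.0]
contact_force: [-0.1, -2.5, 1.8]
opening: 0.0231
t 10.25 pos [ 0.5287 -0.1908  0.0602] gauge [-0.0511  0.013   0.0602] F gauge [-2.5019  0.2025  1.789 ] op 0.023113757084498764 q6 1.0335137289056124
tool y yaw -86.65231287101203 z [-0.0001  0.0002 -1.    ]
```

Still free (only floor friction, about 2 N). I'll continue in small steps.

```bash
python3 -m creep '[[0.1,0.0003,-0.002,0,0,0,0],[0.1,0,-0.001,0,0,0,0],[0.1,0,0,0,0,0,0]]'; python3 -c "
from h import *;st()"
python3 -m creep '[[0.1,0.0003,-0.002,0,0,0,0],[0.1,0,-0.001,0,0,0,0],[0.1,0,0,0,0,0,0]]'; python3 -c "
from h import *;st()"
```

```text
t: 10.55
tool_pos: [0.5288, -0.1877, 0.0602]
tool_rot: [-3.14, -0.092, 0.0]
contact_force: [-0.6, -3.3, 1.4]
opening: 0.0228
t 10.55 pos [ 0.5288 -0.1877  0.0602] gauge [-0.0481  0.0127  0.0602] F gauge [-3.2289  0.7643  1.3843] op 0.022776760509042218 q6 1.0383799909955778
tool y yaw -86.649978160896 z [-0.      0.0002 -1.    ]
t: 10.85
tool_pos: [0.5289, -0.1847, 0.0602]
tool_rot: [-3.14, -0.092, -0.0]
contact_force: [0.2, -2.5, 1.6]
opening: 0.0225
t 10.85 pos [ 0.5289 -0.1847  0.0602] gauge [-0.0451  0.0124  0.0602] F gauge [-2.4796 -0.0962  1.6425] op 0.022544866821306925 q6 1.0433166369337297
tool y yaw -86.65112455774843 z [-0.      0.0003 -1.    ]
```

```bash
python3 -m creep '[[0.1,0,-0.002,0,0,0,0],[0.1,0,-0.001,0,0,0,0],[0.1,0,0,0,0,0,0]]'; python3 -c "
from h import *;st()"
python3 -m creep '[[0.1,0,-0.002,0,0,0,0],[0.1,0,0,0,0,0,0],[0.1,0,0,0,0,0,0]]'; python3 -c "
from h import *;st()"
```

```text
t: 11.15
tool_pos: [0.5288, -0.1817, 0.0602]
tool_rot: [-3.14, -0.092, 0.0]
contact_force: [-0.0, -3.0, 0.5]
opening: 0.0227
t 11.15 pos [ 0.5288 -0.1817  0.0602] gauge [-0.0421  0.0124  0.0602] F gauge [-2.987   0.2158  0.4931] op 0.022688531022079017 q6 1.0480308835808438
tool y yaw -86.6553078796727 z [-0.      0.0003 -1.    ]
t: 11.45
tool_pos: [0.5286, -0.1798, 0.0602]
tool_rot: [-3.14, -0.092, 0.0]
contact_force: [0.2, -2.1, 1.8]
opening: 0.0229
t 11.45 pos [ 0.5286 -0.1798  0.0602] gauge [-0.0401  0.0124  0.0602] F gauge [-2.1505 -0.0685  1.8386] op 0.02288537825580134 q6 1.0511367398608578
tool y yaw -86.65884710143912 z [-0.0001  0.0004 -1.    ]
```

```bash
for k in 1; do python3 -m creep '[[0.1,0,-0.002,0,0,0,0],[0.1,0,-0.001,0,0,0,0],[0.1,0,0,0,0,0,0]]'; done; python3 -c "
from h import *;st()"
python3 -m creep '[[0.1,0,-0.002,0,0,0,0],[0.1,0,0,0,0,0,0],[0.1,0,0,0,0,0,0]]'; python3 -c "
from h import *;st()"
python3 -m creep '[[0.1,0,-0.002,0,0,0,0],[0.1,0,0,0,0,0,0],[0.1,0,0,0,0,0,0]]'; python3 -c "
from h import *;st()"
```

```text
t: 11.75
tool_pos: [0.5284, -0.1768, 0.0602]
tool_rot: [-3.14, -0.092, 0.0]
contact_force: [0.7, -2.6, 1.3]
opening: 0.0226
t 11.75 pos [ 0.5284 -0.1768  0.0602] gauge [-0.0371  0.0124  0.0602] F gauge [-2.6241 -0.5198  1.2835] op 0.022574964048023855 q6 1.0558569418911286
tool y yaw -86.65053726896078 z [-0.0001  0.0002 -1.    ]
t: 12.05
tool_pos: [0.5283, -0.1748, 0.0602]
tool_rot: [-3.14, -0.092, 0.0]
contact_force: [-0.8, -1.7, 0.7]
opening: 0.0223
t 12.05 pos [ 0.5283 -0.1748  0.0602] gauge [-0.0351  0.0124  0.0602] F gauge [-1.6926  0.8592  0.6825] op 0.022277666761901866 q6 1.05897631752729
tool y yaw -86.65592537170748 z [-0.0001  0.0003 -1.    ]
t: 12.35
tool_pos: [0.5282, -0.1728, 0.0602]
tool_rot: [-3.14, -0.092, 0.0]
contact_force: [-0.5, -2.8, 1.4]
opening: 0.0224
t 12.35 pos [ 0.5282 -0.1728  0.0602] gauge [-0.0332  0.0124  0.0602] F gauge [-2.7199  0.6188  1.354 ] op 0.02244717098285206 q6 1.062183438161103
tool y yaw -86.65989259962006 z [-0.0001  0.0003 -1.    ]
```

```bash
python3 -m creep '[[0.1,0,-0.002,0,0,0,0],[0.1,0,0,0,0,0,0],[0.1,0,0,0,0,0,0]]' | grep -E 'pos|force'
python3 -m creep '[[0.1,0,-0.002,0,0,0,0],[0.1,0,0,0,0,0,0],[0.1,0,0,0,0,0,0]]'| grep -E 'pos|force'
python3 -m creep '[[0.1,0,-0.002,0,0,0,0],[0.1,0,0,0,0,0,0],[0.1,0,0,0,0,0,0]]'| grep -E 'pos|force'; python3 -c "
from h import *;st()"
```

```text
tool_pos: [0.5282, -0.1709, 0.0602]
contact_force: [1.5, -1.8, -0.3]
tool_pos: [0.5282, -0.1689, 0.0602]
contact_force: [2.6, -3.1, 0.2]
tool_pos: [0.5281, -0.1669, 0.0602]
contact_force: [2.7, -2.5, -1.0]
t 13.25 pos [ 0.5281 -0.1669  0.0602] gauge [-0.0272  0.0122  0.0602] F gauge [-2.66   -2.5656 -0.9825] op 0.02235218533761402 q6 1.0717295726086766
tool y yaw -86.6601856007836 z [ 0.0005  0.0002 -1.    ]
```

Contact with the slanted jaw has begun (lateral force about 2.6 N). I'll yield towards the straight jaw while creeping on.

```bash
python3 -m creep '[[0.1,0.0005,-0.001,0,0,0,0],[0.1,0,0,0,0,0,0],[0.1,0,0,0,0,0,0]]' | grep -E 'pos|force'
python3 -m creep '[[0.1,0.0003,-0.001,0,0,0,0],[0.1,0,0,0,0,0,0],[0.1,0,0,0,0,0,0]]'| grep -E 'pos|force'; python3 -c "
from h import *;st()"
```

```text
tool_pos: [0.5283, -0.1659, 0.0602]
contact_force: [2.8, -2.4, 0.1]
tool_pos: [0.5286, -0.1649, 0.0602]
contact_force: [2.1, -3.4, 0.0]
t 13.85 pos [ 0.5286 -0.1649  0.0602] gauge [-0.0253  0.0116  0.0602] F gauge [-3.4974 -1.8611  0.0489] op 0.022572253734621007 q6 1.0756073418757628
tool y yaw -86.66039817924784 z [-0.0001  0.     -1.    ]
```

```bash
python3 -m creep '[[0.1,0.0006,0,0,0,0,0],[0.1,0,0,0,0,0,0],[0.1,0,0,0,0,0,0]]' | grep -E 'pos|force'
python3 -m creep '[[0.1,0.0003,-0.001,0,0,0,0],[0.1,0,0,0,0,0,0],[0.1,0,0,0,0,0,0]]'| grep -E 'pos|force'; python3 -m creep '[[0.1,0.0002,-0.001,0,0,0,0],[0.1,0,0,0,0,0,0],[0.1,0,0,0,0,0,0]]'| grep -E 'pos|force'; python3 -c "
from h import *;st()"
```

```text
tool_pos: [0.529, -0.1648, 0.0602]
contact_force: [0.6, -2.5, 1.3]
tool_pos: [0.5292, -0.1639, 0.0602]
contact_force: [-0.3, -2.5, 1.0]
tool_pos: [0.5295, -0.1628, 0.0602]
contact_force: [-0.7, -3.5, 1.3]
t 14.75 pos [ 0.5295 -0.1628  0.0602] gauge [-0.0233  0.0106  0.0602] F gauge [-3.4892  0.9283  1.3439] op 0.022607192763609278 q6 1.0797894228645253
tool y yaw -86.65935807854227 z [-0.0002  0.0001 -1.    ]
```

```bash
python3 -m creep '[[0.1,0.0001,-0.001,0,0,0,0],[0.1,0,0,0,0,0,0],[0.1,0,0,0,0,0,0]]' | grep -E 'pos|force'
python3 -m creep '[[0.1,0.0001,-0.001,0,0,0,0],[0.1,0,0,0,0,0,0],[0.1,0,0,0,0,0,0]]'| grep -E 'pos|force'; python3 -m creep '[[0.1,0.0001,-0.001,0,0,0,0],[0.1,0,0,0,0,0,0],[0.1,0,0,0,0,0,0]]'| grep -E 'pos|force'; python3 -c "
from h import *;st()"
```

```text
tool_pos: [0.5295, -0.162, 0.0601]
contact_force: [0.1, -2.7, 1.2]
tool_pos: [0.5295, -0.1614, 0.0602]
contact_force: [-1.3, -4.5, 1.4]
tool_pos: [0.5295, -0.1609, 0.0602]
contact_force: [-0.9, -6.4, 0.5]
t 15.65 pos [ 0.5295 -0.1609  0.0602] gauge [-0.0214  0.0105  0.0602] F gauge [-6.3681  1.2815  0.4821] op 0.022566558544899043 q6 1.0849698587466217
tool y yaw -86.6562089099185 z [-0.0004 -0.0023 -1.    ]
```

```bash
python3 -m creep '[[0.1,0,-0.001,0,0,0,0],[0.1,0,0,0,0,0,0],[0.1,0,0,0,0,0,0]]' | grep -E 'pos|force'
python3 -m creep '[[0.1,0,-0.0006,0,0,0,0],[0.1,0,0,0,0,0,0],[0.1,0,0,0,0,0,0]]'| grep -E 'pos|force'; python3 -c "
from h import *;st()"
```

```text
tool_pos: [0.5295, -0.1603, 0.0603]
contact_force: [-1.8, -7.5, 1.3]
tool_pos: [0.5295, -0.1601, 0.0603]
contact_force: [-1.3, -8.0, 0.5]
t 16.25 pos [ 0.5295 -0.1601  0.0603] gauge [-0.0205  0.0104  0.0603] F gauge [-7.8736  1.7723  0.4693] op 0.022717281435706404 q6 1.0875119105366529
tool y yaw -86.65389500696533 z [-0.0001 -0.0039 -1.    ]
```

```bash
python3 -m creep '[[0.1,0,-0.001,0,0,0,0],[0.1,0,0,0,0,0,0],[0.1,0,0,0,0,0,0],[0.1,0,0,0,0,0,0]]' | grep -E 'pos|force'; python3 -c "
from h import *;st()"
```

```text
tool_pos: [0.5295, -0.1594, 0.0605]
contact_force: [-1.5, -9.6, 0.9]
t 16.65 pos [ 0.5295 -0.1594  0.0605] gauge [-0.0199  0.0103  0.0605] F gauge [-9.5018  2.0777  0.8887] op 0.022632586040234666 q6 1.0891173795062614
tool y yaw -86.65356740044946 z [ 0.0001 -0.0045 -1.    ]
```

Wedged with about 9.5 N along the slot. I'll relax the push to near zero before releasing.

```bash
python3 -m creep '[[0.1,0,0.001,0,0,0,0],[0.1,0,0,0,0,0,0]]' | grep -E 'pos|force'; python3 -m creep '[[0.1,0,0.0006,0,0,0,0],[0.1,0,0,0,0,0,0],[0.1,0,0,0,0,0,0]]' | grep -E 'pos|force';  python3 -c "
from h import *;st()"
```

```text
tool_pos: [0.5295, -0.1596, 0.0605]
contact_force: [-0.9, -6.9, 1.4]
tool_pos: [0.5295, -0.1597, 0.0605]
contact_force: [-0.9, -4.8, 2.7]
t 17.15 pos [ 0.5295 -0.1597  0.0605] gauge [-0.0201  0.0104  0.0605] F gauge [-4.7189  1.1768  2.7443] op 0.02309960606891824 q6 1.0865686894394797
tool y yaw -86.66109455549528 z [-0.0003 -0.0016 -1.    ]
```

```bash
python3 -m creep '[[0.1,0,0.0007,0,0,0,0],[0.1,0,0,0,0,0,0],[0.1,0,0,0,0,0,0]]' | grep -E 'pos|force'; python3 -c "
from h import *;st()"; python3 -m creep '[[0.35,0,0,0,0,0,0],[0.45,0,0,0,0,0,0],[0.5,0,0,0,0,0,0],[0.5,0,0,0,0,0,0]]';  python3 -c "
from h import *;st()"
```

```text
tool_pos: [0.5295, -0.1598, 0.0604]
contact_force: [-3.1, -3.3, 3.4]
t 17.45 pos [ 0.5295 -0.1598  0.0604] gauge [-0.0203  0.0104  0.0604] F gauge [-3.0698  3.3012  3.4456] op 0.022443536397331196 q6 1.0853467244852308
tool y yaw -86.65814441980744 z [-0.0004 -0.0005 -1.    ]
t: 17.85
tool_pos: [0.5295, -0.159, 0.0598]
tool_rot: [-3.139, -0.092, 0.001]
contact_force: [-0.5, 0.2, -0.2]
opening: 0.043
t 17.85 pos [ 0.5295 -0.159   0.0598] gauge [-0.0194  0.0103  0.0598] F gauge [ 0.1867  0.4523 -0.2463] op 0.042976924425385206 q6 1.0853287975936368
tool y yaw -86.6511822607804 z [-0.0005  0.0011 -1.    ]
```

```bash
python3 -m creep '[[0.55,0,0,-0.01,0,0,0],[0.55,0,0,-0.03,0,0,0],[0.55,0,0,-0.03,0,0,0],[0.55,0,0,-0.02,0,0,0],[0.6,0.01,-0.02,0,0,0,0],[0.6,0.012,-0.03,0,0,0,0],[0.6,0.012,-0.03,0,0,0,0],[0.6,0.01,-0.02,0,0,0,0],[0.6,0.005,-0.014,0,0,0,0],[0.6,0,0,0,0,0,0],[0.6,0,0,0,0,0,0]]' | grep -E 'pos|force';  python3 -c "
from h import *;st([.095,-.0396,.078],1)
from station import get_image
a=[cv2.resize(get_image(c)[y:y+66,x:x+66,::-1],None,fx=6,fy=6,interpolation=2) for c,x,y in(('top',275,175),('side',237,140))]
cv2.imwrite('pics/g4.png',np.hstack(a))
for z in(.012,.102):print((proj('side',[.5295,-.1598,z])-[237,140])*6+[396,0],(proj('top',[.5295,-.1598,z])-[275,175])*6)"
```

```text
tool_pos: [0.5718, -0.0433, 0.1504]
contact_force: [-0.6, -0.2, -0.0]
t 18.95 pos [ 0.5718 -0.0433  0.1504] gauge [ 0.0937 -0.0386  0.1504] F gauge [-0.1637  0.6405 -0.0184] op 0.051078592265146876 q6 1.307326500726936
tool y yaw -86.64559967619039 z [-0.     -0.0005 -1.    ]
tool shift [ 0.001  -0.0014  0.0724]
[584.3682 208.0924] [209.9178 217.7227]
[589.9771  84.8835] [241.6475 212.825 ]
```

View pics/g4.png

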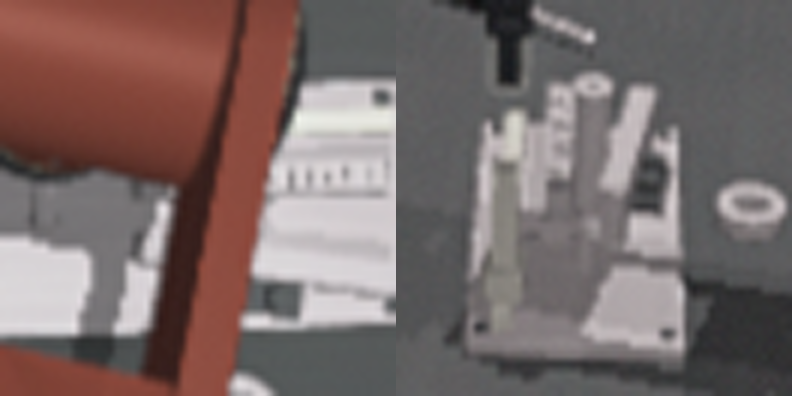

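The pin stands upright in the slot (side crop top at 593,84, predicted 593,88). The post's greenish face is at side crop (505,165–290). Next I'll check the predicted post position, then descend.

```bash
python3 -c "
from h import *
for x,y,z in((95,-39.6,110),(103,-39.6,110),(103,-39.6,67)):print((proj('side',GR.apply(np.array([x,y,z])/1000)+GO)-[237,140]+.5)*6+[396,0])"; python3 -m creep '[[0.6,0.001,-0.001,0.02,0,0,0],[0.6,0,0,0.012,0,0,0],[0.6,0,0,0.01,0,0,0],[0.6,0,0,0,0,0,0]]'
```

```text
[505.12354999 172.42141394]
[504.60504906 179.80426869]
[503.30565233 242.822123  ]
t: 19.45
tool_pos: [0.5713, -0.0421, 0.1059]
tool_rot: [-3.139, -0.09, 0.006]
contact_force: [0.1, 0.5, -0.4]
opening: 0.0511
```

```bash
python3 -m creep '[[0.6,0,0,0.01,0,0,0],[0.6,0,0,0.01,0,0,0],[0.6,0,0,0.007,0,0,0],[0.6,0,0,0,0,0,0]]' | grep -E 'pos|force'; python3 -m creep '[[0.05,0,0,0,0,0,0],[0.05,0,0,0,0,0,0],[0.05,0,0,0,0,0,0],[0.05,0,0,0,0,0,0],[0.05,0,0,0,0,0,0],[0.05,0,0,0,0,0,0],[0.05,0,0,0,0,0,0],[0.05,0,0,0,0,0,0]]' 20;  python3 -c "
from h import *;st([.095,-.0396,.078],1)"
```

```text
tool_pos: [0.5718, -0.0416, 0.0795]
contact_force: [-0.7, 0.5, -0.0]
t: 20.65
tool_pos: [0.5734, -0.042, 0.0819]
tool_rot: [3.14, 0.092, 0.002]
contact_force: [-0.6, -0.3, 5.1]
opening: 0.015
t 20.65 pos [ 0.5734 -0.042   0.0819] gauge [ 0.0948 -0.0402  0.0819] F gauge [-0.2766  0.6352  5.0639] op 0.015008367502781256 q6 1.3100044760394989
tool y yaw -86.66093143395821 z [ 0.0012 -0.0003 -1.    ]
tool shift [-0.0006 -0.0002  0.0039]
```

```bash
python3 -m creep '[[0.05,0,0.003,0,0,0,0],[0.05,0,0.006,0,0,0,0],[0.05,0,0.01,0,0,0,0],[0.05,0,0.01,0,0,0,0],[0.05,0,0.01,0,0,0,0],[0.05,0,0,0,0,0,0]]' | grep -E 'pos|force';  python3 -c "
from h import *;st([.0117,-.0402,.0819],1)"
```

```text
tool_pos: [0.5756, -0.0817, 0.0819]
contact_force: [-2.1, 0.2, 5.8]
t 21.25 pos [ 0.5756 -0.0817  0.0819] gauge [ 0.0551 -0.0401  0.0819] F gauge [0.297  2.107  5.8229] op 0.014985478257688173 q6 1.2445612220463278
tool y yaw -86.70975858853717 z [ 0.0008 -0.0004 -1.    ]
tool shift [0.0001 0.0434 0.0001]
```

```bash
python3 -m creep '[[0.05,0,0.006,0,0,0,0],[0.05,0,0.01,0,0,0,0],[0.05,0,0.01,0,0,0,0],[0.05,0,0.006,0,0,0,0],[0.05,0,0.003,0,0,0,0],[0.05,0,0,0,0,0,0],[0.05,0,0,0,0,0,0]]' | grep -E 'pos|force';  python3 -c "
from h import *;st([.0117,-.0402,.0819],1)
from station import get_image
cv2.imwrite('pics/g5.png',cv2.resize(get_image('side')[140:206,237:303,::-1],None,fx=9,fy=9,interpolation=2))"
```

```text
tool_pos: [0.5775, -0.1161, 0.0819]
contact_force: [-2.1, -1.6, 5.4]
t 21.95 pos [ 0.5775 -0.1161  0.0819] gauge [ 0.0206 -0.04    0.0819] F gauge [-1.5185  2.1791  5.4303] op 0.015069278763274453 q6 1.188219045788776
tool y yaw -86.67028120270905 z [ 0.0005 -0.0005 -1.    ]
tool shift [0.0002 0.0089 0.    ]
```

View pics/g5.png

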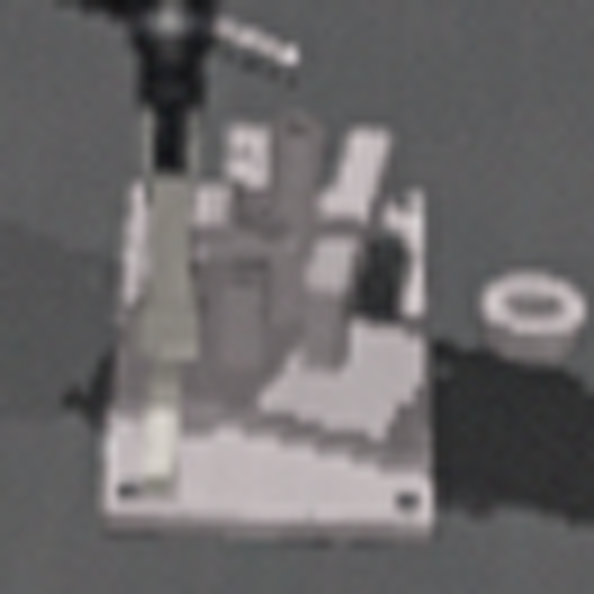

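The pin still stands (crop 297,125) and the cursor's bar is close in front of it. About 9 mm remain, so I'll creep in.

```bash
python3 -m creep '[[0.05,0,0.003,0,0,0,0],[0.05,0,0.002,0,0,0,0],[0.05,0,0.001,0,0,0,0],[0.05,0,0,0,0,0,0],[0.05,0,0,0,0,0,0]]' | grep -E 'pos|force';python3 -m creep '[[0.05,0,0.001,0,0,0,0],[0.05,0,0,0,0,0,0],[0.05,0,0,0,0,0,0]]' | grep -E 'pos|force'; python3 -c "
from h import *;st([.0117,-.0402,.0819],1)"
```

```text
tool_pos: [0.5778, -0.1216, 0.082]
contact_force: [-1.9, 0.2, 6.1]
tool_pos: [0.5778, -0.1224, 0.0819]
contact_force: [-1.5, -0.6, 6.1]
t 22.8 pos [ 0.5778 -0.1224  0.0819] gauge [ 0.0143 -0.04    0.0819] F gauge [-0.5006  1.5139  6.0618] op 0.015065198381590183 q6 1.1771880706940339
tool y yaw -86.6608465086872 z [ 0.0003  0.0006 -1.    ]
tool shift [0.0002 0.0026 0.    ]
```

```bash
python3 -m creep '[[0.05,0,0.001,0,0,0,0],[0.05,0,0,0,0,0,0],[0.05,0,0,0,0,0,0]]' | grep -E 'pos|force';python3 -m creep '[[0.05,0,0.0005,0,0,0,0],[0.05,0,0,0,0,0,0],[0.05,0,0,0,0,0,0]]' | grep -E 'pos|force'; python3 -c "
from h import *;st([.0117,-.0402,.0819],1)"
```

```text
tool_pos: [0.5779, -0.1234, 0.0819]
contact_force: [-1.5, 0.6, 7.3]
tool_pos: [0.5779, -0.1239, 0.0819]
contact_force: [-1.3, 1.3, 6.5]
t 23.4 pos [ 0.5779 -0.1239  0.0819] gauge [ 0.0128 -0.04    0.0819] F gauge [1.3936 1.2299 6.5417] op 0.014948007213100217 q6 1.1747819154881938
tool y yaw -86.65840037515414 z [ 0.0003  0.0007 -1.    ]
tool shift [0.0002 0.0011 0.    ]
```

```bash
python3 -m creep '[[0.05,0,0.0004,0,0,0,0],[0.05,0,0,0,0,0,0],[0.05,0,0,0,0,0,0]]' | grep -E 'pos|force';python3 -m creep '[[0.05,0,0.0003,0,0,0,0],[0.05,0,0,0,0,0,0],[0.05,0,0,0,0,0,0]]' | grep -E 'pos|force'; python3 -c "
from h import *;st([.0117,-.0402,.0819],1)"
```

```text
tool_pos: [0.5779, -0.1243, 0.0819]
contact_force: [-0.9, 0.5, 5.7]
tool_pos: [0.5779, -0.1246, 0.0819]
contact_force: [-2.3, 0.7, 6.7]
t 24.0 pos [ 0.5779 -0.1246  0.0819] gauge [ 0.0121 -0.04    0.0819] F gauge [0.8183 2.2208 6.7376] op 0.015144160759910314 q6 1.1736548809944163
tool y yaw -86.6567113449887 z [ 0.0003  0.0007 -1.    ]
tool shift [0.0002 0.0004 0.    ]
```

```bash
for i in 1; do python3 -m creep '[[0.05,0,0.0003,0,0,0,0],[0.05,0,0,0,0,0,0],[0.05,0,0,0,0,0,0]]' | grep -E 'pos|force';python3 -m creep '[[0.05,0,0.0003,0,0,0,0],[0.05,0,0,0,0,0,0],[0.05,0,0,0,0,0,0]]' | grep -E 'pos|force'; done; python3 -c "
from h import *;st([.0117,-.0402,.0819],1)"
```

```text
tool_pos: [0.578, -0.1248, 0.082]
contact_force: [-1.7, 2.0, 6.4]
tool_pos: [0.578, -0.1252, 0.0819]
contact_force: [-1.7, 0.4, 6.1]
t 24.6 pos [ 0.578  -0.1252  0.0819] gauge [ 0.0116 -0.04    0.0819] F gauge [0.5474 1.6935 6.1162] op 0.014790968496646897 q6 1.1727495541507869
tool y yaw -86.65776282410842 z [ 0.0003  0.0008 -1.    ]
tool shift [ 0.0002 -0.0001  0.    ]
```

```bash
python3 -m creep '[[0.05,0,0.0003,0,0,0,0],[0.05,0,0,0,0,0,0],[0.05,0,0,0,0,0,0]]' | grep -E 'pos|force';python3 -m creep '[[0.05,0,0.0003,0,0,0,0],[0.05,0,0,0,0,0,0],[0.05,0,0,0,0,0,0]]' | grep -E 'pos|force'; python3 -c "
from h import *;st([.0117,-.0402,.0819],1)"
```

```text
tool_pos: [0.578, -0.1254, 0.0819]
contact_force: [-2.4, 1.6, 6.4]
tool_pos: [0.578, -0.1256, 0.0819]
contact_force: [-1.4, 1.9, 6.1]
t 25.2 pos [ 0.578  -0.1256  0.0819] gauge [ 0.0111 -0.04    0.0819] F gauge [2.0254 1.2791 6.0633] op 0.014801804009181492 q6 1.1717894526056727
tool y yaw -86.65727641845618 z [ 0.0003  0.0011 -1.    ]
tool shift [ 0.0002 -0.0006  0.    ]
```

The advance is slowing and the force has risen to about 2 N, of which friction is 1 N, so the tip is touching. I'll ease off slightly and release.

```bash
python3 -m creep '[[0.05,0,-0.0002,0,0,0,0],[0.05,0,0,0,0,0,0],[0.3,0,0,0,0,0,0],[0.45,0,0,0,0,0,0],[0.5,0,0,0,0,0,0],[0.5,0,0,0,0,0,0]]'; python3 -m creep '[[0.55,0,0,-0.01,0,0,0],[0.55,0,0,-0.02,0,0,0],[0.55,0,0,-0.04,0,0,0],[0.55,0,0,-0.04,0,0,0],[0.55,0.02,-0.03,-0.01,0,0,0],[0.55,0.03,-0.04,0,0,0,0],[0.55,0.03,-0.04,0,0,0,0],[0.55,0.03,-0.04,0,0,0,0],[0.55,0.03,-0.04,0,0,0,0],[0.55,0.01,-0.04,0,0,0,0],[0.55,0,-0.04,0,0,0,0],[0.55,0,0,0,0,0,0],[0.55,0,0,0,0,0,0]]'
python3 -c "
from h import *
from station import get_image
a=[cv2.resize(get_image(c)[y:y+66,x:x+66,::-1],None,fx=6,fy=6,interpolation=2) for c,x,y in(('top',275,175),('side',237,140))]
cv2.imwrite('pics/g6.png',np.hstack(a))"
```

```text
t: 25.8
tool_pos: [0.5774, -0.1257, 0.0805]
tool_rot: [-3.14, -0.092, 0.001]
contact_force: [0.4, 0.3, -0.1]
opening: 0.0428
t: 27.1
tool_pos: [0.7118, 0.1532, 0.2017]
tool_rot: [3.14, 0.094, 0.001]
contact_force: [-0.7, -0.1, 0.2]
opening: 0.0471
```

View pics/g6.png

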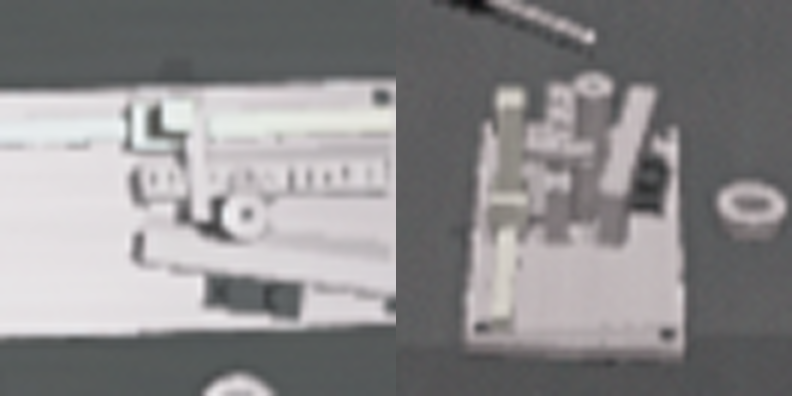

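The pin stands unmoved: top-view centre (243,215) against a predicted (245,216), side-view top (593,84) as before. The cursor's blade is right against it, so I'll hand in.

```bash
python3 -c "
from station import finish_job;print(finish_job())"
```

```text
the job is handed in; nothing more can be done
None
```

The pin is wedged upright in the gauge's slot with the cursor's tip against it. Both are released, and I handed the job in after about 27 s of robot time. No verdict is reported.

- **Wedging:** I took the pin from the chuck, stood it in the wide end and slid it along. It wedged at about gauge x = -20 mm. I pushed with about 9.5 N measured at the wrist, part of it floor friction, then eased off to about 3 N before opening the fingers.
- **Cursor:** I gripped the post and slid it about 84 mm. I stopped when the force rose to about 2 N, of which about 1 N is rail friction. By then the cursor had gone about 0.6 mm past the computed touch point, which is within my position error. I then eased back 0.2 mm and let go.
- **Last checks:** The final pictures showed the pin upright and within about half a pixel of where it was predicted, with the blade right beside it. The collar, driver and the rest of the gauge area looked undisturbed. The last picture did not cover the other bystanders, but no contact near them showed.
- **Not confirmed:** The touch signal was weak, about 1 N above friction with noise of similar size. Contact therefore rests on that plus the position calculation. The jaw forces themselves could not be read.

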